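Pack the ink-drawing box

ROBOT

A 7-joint arm with a two-finger parallel gripper is mounted at the origin on a cart in front of the work surface, level with it; the furniture and walls round the work are solid. World frame = base frame: x ahead of the robot, y to its left, z up, the work surface at z = 0. Lengths are in mm, angles in rad, forces in N, time in s.
With the tool pointing down it reaches from about 400 to 900 mm from the base axis. Payload 5.6 kg.
Tool frame: the origin (TCP) lies on the centre line of the jaws, within the pads' length; the fingertips stand 25 mm ahead of it and the grasp point (between the pads) lies 6 mm ahead of it (ctrl.tips_ahead is the distance from the TCP to the fingertips, in mm); z points along the fingers, y is the line along which they close (so a half turn about z gives the same grasp; the last joint's range is limited). The gripper opens to 92 mm and grips with 3 to 60 N. Pads are 20 mm wide; open, the fingers measure 128 mm over their backs; the gripper's body (75 mm by 189 mm) begins 69 mm behind the grasp point.
Start: joints at [-1.224, 0.468, -0.012, 1.603, 0.006, 1.071, -0.056], TCP at [247.042, 601.231, 239.592] pointing down, gripper open.
Joint ranges: [-2.53, 2.53], [-0.31, 2.02], [-1.57, 1.55], [0.28, 2.44], [-1.29, 4.43], [0.15, 1.84], [-2.92, 2.92]. Speed limits (rad/s): [2.57, 2.57, 3.14, 3.14, 3.14, 3.14, 3.14].

INTERFACE

Orientations are given as a unit quaternion [x, y, z, w].
In Python, from bench import ctrl gives the robot as it stands.
- The arm moves only by the tool drive_tool, never from a script. Its argument "rows" is a list that holds one entry, the list of rows, each a list of 7 numbers: the finger opening in mm, from 0 to 91.9, then the shift along the tool's x, y, z in mm, then the turn, a rotation vector about the tool's x, y, z in degrees. In form: [[[jaw, dx, dy, dz, wx, wy, wz], ...]]. A call has 1 to 12 rows; each row is the pose to reach, as a shift and turn from the pose commanded when the call began, along the tool's axes at that moment; what a row does not reach only later rows make up. A row lasts 1/8 s, in which the tool goes at most 62.5 mm and 10.7 degrees, less where a joint would pass 70% of its speed; a pose out of reach is approached as far as the arm can. A call with a gripper value outside its range is refused whole. The fingers move at their own pace and stop on an object; the grip force is fixed at half the most. Time passes only in rows, so rows that repeat a pose let the fingers close. It gives the time, the measured TCP pose, the force, the opening and the grip force at its end, in the units of the state.
- ctrl.get_state(): the state, without advancing time (a new reading comes with each control period).
- ctrl.snapshot(name): name is "scene" or "top" or "wrist"; returns a dict with "frame" (384x512x3 uint8, red, green, blue), "depth" (384x512 float32, mm along the optical axis (not along the pixel's ray), 0 where there is no reading), "camera_matrix" (3x3 intrinsics, pixels), "xyz" and "rotation" of the camera in the world; the wrist camera has in their place "tool_from_camera" (4x4, takes a point from camera to tool coordinates, whose origin is the TCP and whose axes are the flange's). Camera axes: x right, y down, z forward; pixel columns grow to the right and rows downward; lengths in mm; the calibration is good to about 2 mm. A picture is of the moment at which its call begins: read the wrist's pose just before it.
- ctrl.job_done(): hands the job in; it is judged then, once.
The state is a dict: "time_s": time; "joints": joint angles; "joint_vel": joint speeds; "joint_torque": joint torques, N m; "ee_pos": TCP position; "eef_rot": TCP orientation; "wrist_force": force on the tool from outside, world axes, zero at the start; "moment": the same for the moment, N m; "opening": opening from 0.0 (shut) to 1.0 (fully open); "grasp_force": force on a finger pad.
Only numpy, scipy, OpenCV 4.12 (cv2) and the standard library are available. Lean on these libraries where they do the work, as an engineer would, in place of code of your own. Each camera call takes 0.05 s, during which the arm holds its last target. There are 200 camera calls.

TASK

Pack the drawing things into the open wooden box: first stand the near dark blue ink bottle upright in the square frame on the box's floor, next lower the lift-out tray into the box onto its cleats, then lay the fountain pen in the tray's long groove and the eraser flat in its short pocket, and last put the lid squarely on the box. Keep the ink bottle upright throughout and leave the coffee cup, the matchbox and the glass inkwell where they are.

Things in the scene. Friction and masses are not known exactly. Their poses are not given: they have to be found in the camera images.
- box: Open box of pale wood, blue felt floor, 146 x 188 x 84 mm, 1.6 kg, loose. Origin: centre of underside, z up, y along the 188. Walls 8 mm, mouth 130 x 172, floor top at z 6. A square frame (64 mm inside, sides along x and y, 5 thick, top at z 16) for the bottle is centred on the floor. A cleat across each short end (|y| 70 to 86 mm, top at z 72) carries the tray. Same after a half turn.
- ink_bottle: Dark blue square ink bottle, pale label, black screw cap (fixed), 52 x 52 x 62 mm, 0.16 kg (the near one: another at the desk's far edge, out of reach, is not meant). Origin: centre of its underside; z up, x and y square to its flat sides. Body 52 mm wide up to z 42, cap 35 mm across from z 48 to 62. Standing in the frame its underside is 6 mm above the underside of the box.
- tray: Pale wood tray, two blue-felt recesses, brass bar pull, 124 x 166 mm, top at z 20, 0.25 kg. Origin: centre of underside, y along the 166. Pull: along y over the origin, 10 thick, 56 long, z 20 to 36. Groove (pen): centre x -38, 24 x 150 (y). Pocket (eraser): centre x +40, 28 x 56 (y). Floors z 15. Sides taper below. Sits in the box either way round, 3 mm play, its origin at box z 72, 8 mm proud.
- fountain_pen: Black fountain pen lying flat, 138 mm long, 12 mm wide and high, 0.024 kg. Origin: middle of its underside; y along the pen, z up. It does not roll. Either end may point either way in the groove.
- eraser: Pink eraser lying flat, 20 x 44 x 11 mm, 0.012 kg. Origin: centre of its underside; y along its 44 mm length, x along its 20 mm width, z up. It lies along the length of its pocket.
- lid: Hollow lid of pale wood, thin darker line round its top, brass bar pull, hollow side down, 146 x 188 x 34 mm, 0.35 kg. Origin: centre of its lower edge plane, z up, y along the 188. Pull: along y over the origin, 10 thick, 70 long, z 34 to 56. Hollow 134 x 176, 27 deep: drops over the seated tray's bevelled top with 5 mm play and rests on the box rim, its origin at box z 84; either way round.
- coffee_cup: Small white cup with red lines and a handle, 63 x 88 x 51 mm, a bystander: leave it. Origin: centre of its underside, handle toward its -y.
- matchbox: Yellow matchbox lying flat, 36 x 55 x 14 mm, a bystander: leave it. Origin: centre of its underside, y along its length.
- inkwell: Pale cut-glass inkwell with a silvery white lid (fixed), 60 x 60 x 64 mm, a bystander: leave it. Origin: centre of its underside.
Mind the look-alikes: they are no part of the job. Of the things that look like the eraser, the smallest one is meant.

How it is judged (in metres and radians):
On the way, in this order (a step that is already met when the one before it is completed fails the run):
1. the ink bottle stands upright in the frame on the floor of the box, released (horizontal distance between ink_bottle and box below 0.012 m and angle between ink_bottle's own z axis and vertical below 0.1 rad and z of ink_bottle in the frame of box between 0.002 and 0.01 m and contact force between the fingers and ink_bottle below 0.1 N), for 0.2 s.
2. the tray is seated on the cleats in the box, released (horizontal distance between ink_bottle and box below 0.012 m and angle between ink_bottle's own z axis and vertical below 0.1 rad and z of ink_bottle in the frame of box between 0.002 and 0.01 m and horizontal distance between tray and box below 0.009 m and angle between the y axis of tray and the y axis of box, either way round below 0.08 rad and z of tray in the frame of box between 0.069 and 0.075 m and contact force between the fingers and tray below 0.1 N), for 0.2 s.
3. the pen lies in the long groove and the eraser in the short pocket of the seated tray, released (horizontal distance between tray and box below 0.009 m and angle between the y axis of tray and the y axis of box, either way round below 0.08 rad and z of tray in the frame of box between 0.069 and 0.075 m and x of fountain_pen in the frame of tray between -0.048 and -0.028 m and y of fountain_pen in the frame of tray between -0.012 and 0.012 m and z of fountain_pen in the frame of tray between 0.012 and 0.018 m and angle between the y axis of fountain_pen and the y axis of tray, either way round below 0.2 rad and x of eraser in the frame of tray between 0.03 and 0.05 m and y of eraser in the frame of tray between -0.014 and 0.014 m and z of eraser in the frame of tray between 0.012 and 0.018 m and contact force between the fingers and fountain_pen below 0.1 N and contact force between the fingers and eraser below 0.1 N), for 0.2 s.
4. the lid rests on the rim of the box, released (horizontal distance between lid and box below 0.012 m and angle between the y axis of lid and the y axis of box, either way round below 0.12 rad and z of lid in the frame of box between 0.081 and 0.087 m and contact force between the fingers and lid below 0.1 N), for 0.2 s.
At the end, for the whole second after the job is handed in: Bottle upright on the box floor (12 mm of centre); tray on its cleats (9 mm, 0.08 rad); pen on the groove floor (10 mm across, 12 along); eraser on its pocket floor (10 mm across, 14 along); lid on the rim (12 mm, 0.12 rad); heights within 3 to 4 mm; all released and at rest (all of step 1 and all of step 3 and all of step 4 and linear speed of each of ink_bottle, tray, fountain_pen, eraser, lid below 0.02 m/s and contact force between the fingers and tray below 0.1 N); the robot touches nothing.
It fails at once if the ink bottle is tipped by more than about 35 degrees (angle between ink_bottle's own z axis and vertical above 0.6 rad).
It fails at once if the coffee cup, the matchbox or the glass inkwell is moved by more than 20 mm (distance of any of coffee_cup, matchbox, inkwell from where it was at the start of the episode above 0.02 m).
It also fails if it takes over 138 s, if anything falls off the work surface, if the arm or the gripper's body presses on something with over 40 N, if the wrist force passes 120 N, or if a joint passes its speed limit or range.

## Working session

There is one attempt and no reset: what is moved stays moved. The work goes in short steps, Python scripts to look and compute and a tool call to move; the robot and the scene stay as the last step left them, time stands still between calls to the robot, and variables do not carry over. Pictures are saved under pics/ and viewed, at most 14 in all, crops included, and the job is handed in when it is done.

Besides the shell and the picture viewer there is one more tool, called in YAML: its name, and indented under it one key for each argument. drive_tool: Moves the arm, as the interface text tells. Its arguments: {"type":"object","properties":{"rows":{"type":"array","items":{"type":"array","items":{"type":"array","items":{"type":"number"}}}}},"required":["rows"]}

```bash
ls; mkdir -p pics
cat > h.py <<'E'
import numpy as np,cv2
from bench import ctrl
from scipy.spatial.transform import Rotation as R
def snap(n):
    s=ctrl.get_state(); d=ctrl.snapshot(n)
    if n=='wrist':
        T=np.eye(4);T[:3,:3]=R.from_quat(s['eef_rot']).as_matrix();T[:3,3]=s['ee_pos']
        T=T@np.array(d['tool_from_camera'])
    else:
        T=np.eye(4);r=np.array(d['rotation'])
        T[:3,:3]=r if r.shape==(3,3) else R.from_quat(r).as_matrix();T[:3,3]=d['xyz']
    d['T']=T;return d
def cloud(d):
    K=np.array(d['camera_matrix']);z=d['depth'];v,u=np.mgrid[:z.shape[0],:z.shape[1]]
    P=np.stack([(u-K[0,2])/K[0,0]*z,(v-K[1,2])/K[1,1]*z,z],-1)
    return P@d['T'][:3,:3].T+d['T'][:3,3]
def ray(d,uv,h):
    K=np.array(d['camera_matrix']);uv=np.asarray(uv,float).reshape(-1,2)
    r=np.c_[(uv-K[:2,2])/[K[0,0],K[1,1]],np.ones(len(uv))]@d['T'][:3,:3].T
    o=d['T'][:3,3];return o+r*((h-o[2])/r[:,2])[:,None]
def save(d,n,k=1.5):cv2.imwrite('pics/'+n,cv2.resize(d['frame'][:,:,::-1],None,fx=k,fy=k))
E
python3 - <<'E'
from h import *
s=ctrl.get_state();print(s['ee_pos'],s['eef_rot'],s['time_s'])
for n in('scene','top'):
    d=snap(n);save(d,n+'0.png');print(n,d['T'].round(3),d['camera_matrix']);np.savez('/tmp/'+n,**d)
E
```

```text
pics
[246.88566379 600.70927025 238.67225581] [ 1.93698200e-01  9.81060776e-01 -8.67883378e-04 -8.73992684e-05] 0.0
scene [[ 7.36000e-01 -3.11000e-01  6.02000e-01 -2.02750e+01]
 [-6.77000e-01 -3.11000e-01  6.67000e-01 -6.58698e+02]
 [-2.00000e-02 -8.98000e-01 -4.40000e-01  4.75404e+02]
 [ 0.00000e+00  0.00000e+00  0.00000e+00  1.00000e+00]] [[379.59824458   0.         253.45403625]
 [  0.         379.59824458 190.22717118]
 [  0.           0.           1.        ]]
top [[-1.800000e-02 -9.870000e-01  1.620000e-01  3.489210e+02]
 [-1.000000e+00  1.300000e-02 -2.900000e-02  1.522400e+01]
 [ 2.600000e-02 -1.630000e-01 -9.860000e-01  1.348405e+03]
 [ 0.000000e+00  0.000000e+00  0.000000e+00  1.000000e+00]] [[466.11704853   0.         253.79363131]
 [  0.         466.11704853 184.66849683]
 [  0.           0.           1.        ]]
```

View pics/top0.png

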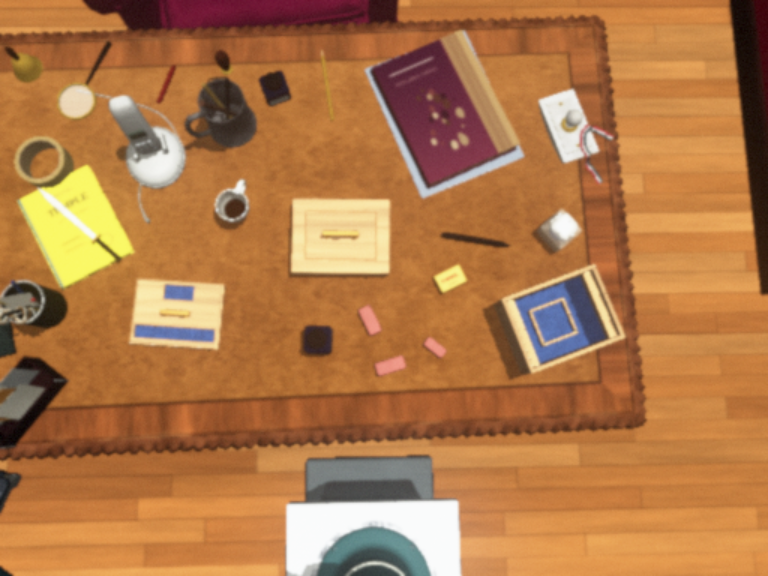

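View pics/scene0.png

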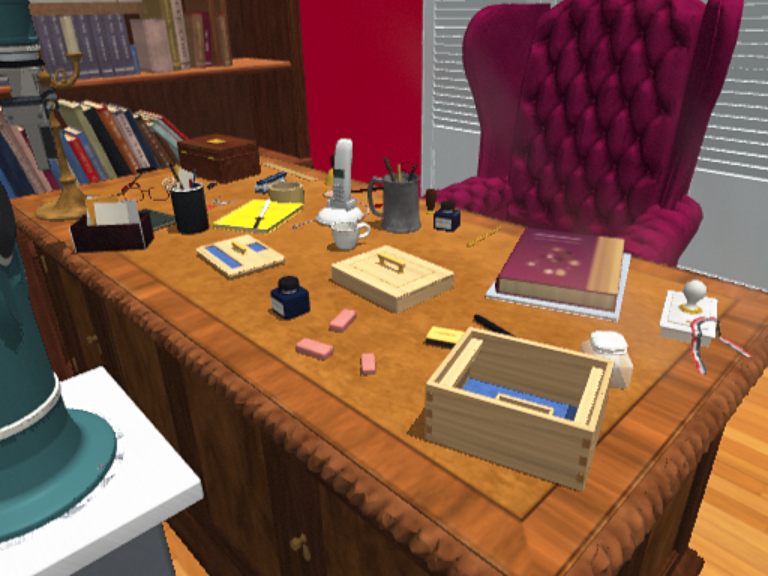

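The top view (1.5x scale) shows the box at (562,318), bottle (317,340), tray (178,313), lid (341,237), pen (475,240), and smallest pink eraser (434,347). Bystanders: cup (232,205), matchbox (450,278), inkwell (560,230).

```bash
cat >> h.py <<'E'
def rect(d,mask,h,big=True):
    """min-area rectangle of largest blob, in world plane z=h: centre, sizes, long-axis angle deg (world)"""
    c=max(cv2.findContours(mask.astype(np.uint8),cv2.RETR_EXTERNAL,cv2.CHAIN_APPROX_NONE)[0],key=cv2.contourArea)
    P=ray(d,c[:,0,:],h)[:,:2].astype(np.float32)
    b=cv2.boxPoints(cv2.minAreaRect(P));e=[b[1]-b[0],b[2]-b[1]];e.sort(key=np.linalg.norm)
    a=np.degrees(np.arctan2(e[1][1],e[1][0]))%180
    return b.mean(0).round(1),[round(float(np.linalg.norm(x)),1) for x in e],round(float(a),1)
def roi(shape,x,y,w,h):
    m=np.zeros(shape,bool);m[y:y+h,x:x+w]=1;return m
E
python3 - <<'E'
from h import *
d=dict(np.load('/tmp/top.npz'));C=cloud(d);Z=C[:,:,2];f=d['frame'];hsv=cv2.cvtColor(f,cv2.COLOR_RGB2HSV);H,S,V=cv2.split(hsv)
def r(n,x0,x1,y0,y1,m,h):
    q=roi(Z.shape,int(x0/1.5),int(y0/1.5),int((x1-x0)/1.5),int((y1-y0)/1.5))&m
    print(n,rect(d,q,h),'z',np.percentile(Z[q],[10,50,90]).round(1))
r('box',480,640,255,385,(Z>70),84)
r('lid',280,400,190,285,(Z>22),34)
r('tray',120,235,270,360,(Z>12),20)
r('bottle',295,340,318,362,(Z>22),42)
r('cap',295,340,318,362,(Z>52),62)
r('pen',430,520,225,255,(V<80),6)
pink=((H>165)|(H<8))&(V>150)&(S>60)
r('er',418,450,330,362,pink,11)
r('er2',350,388,300,338,pink,11)
r('er3',370,410,350,380,pink,11)
r('match',430,470,260,295,(H>20)&(H<35)&(V>180),14)
r('inkwell',530,585,205,255,(Z>50),64)
r('cup',210,255,175,230,(Z>35),51)
print(V[155:165,300:330].max(0)[::4],V[158,310:320])
E
```

```text
box (array([ 476.2, -350.2], dtype=float32), [147.8, 192.3], 109.4) z [71.5 81.1 86.9]
lid (array([647.7,  55.2], dtype=float32), [146.3, 191.1], 88.0) z [30.7 34.3 38. ]
tray (array([503.6, 363.9], dtype=float32), [123.6, 169.9], 85.5) z [14.6 19.1 23.7]
bottle (array([448.3,  99.1], dtype=float32), [50.3, 50.6], 89.1) z [37.8 44.  63.9]
cap (array([449.5,  97.9], dtype=float32), [33.0, 33.0], 89.1) z [58.1 62.6 65.5]
pen (array([ 641.9, -210.2], dtype=float32), [8.2, 122.9], 80.0) z [ 7.2 11.2 14.6]
er (array([ 431.9, -123.3], dtype=float32), [19.6, 42.3], 49.1) z [ 6.4 10.9 14.5]
er2 (array([485.6,   0.8], dtype=float32), [24.4, 53.0], 25.6) z [10.1 13.8 17.2]
er3 (array([399.1, -37. ], dtype=float32), [24.1, 55.1], 107.3) z [10.2 14.1 17.5]
match (array([ 564.7, -157.6], dtype=float32), [35.3, 54.5], 115.7) z [10.8 14.5 18.3]
inkwell (array([ 654.1, -368.9], dtype=float32), [45.9, 48.5], 133.6) z [56.6 62.  66.1]
cup (array([713.5, 261.8], dtype=float32), [61.7, 78.5], 11.0) z [39.1 48.2 53.3]
[186 186 184 182 181 182 179 181] [ 63  66  65  67  73  81  83  91 100 110]
```

```bash
cat >> h.py <<'E'
def go(x,y,z,ty):
    """deltas (tool axes) to bring the TCP to x,y,z with tool y at world angle ty (deg, mod 180)"""
    s=ctrl.get_state();M=R.from_quat(s['eef_rot']).as_matrix()
    t=np.radians(ty);yv=np.array([np.cos(t),np.sin(t),0]);
    if yv@M[:,1]<0:yv=-yv
    zv=np.array([0,0,-1.]);N=np.c_[np.cross(yv,zv),yv,zv]
    print('at',np.round(s['ee_pos'],1),'tool y',np.degrees(np.arctan2(M[1,1],M[0,1])).round(1),'d',(M.T@(np.array([x,y,z])-s['ee_pos'])).round(1),'w',np.degrees(R.from_matrix(M.T@N).as_rotvec()).round(2),'t',round(s['time_s'],1))
E
python3 -c "
from h import *
d=snap('wrist');print(d['tool_from_camera'])
go(448,98,240,-1)"
```

```text
[[ 2.20180144e-04 -9.62106676e-01 -2.72673241e-01  7.65954261e+01]
 [ 9.99999357e-01 -9.16176836e-05  1.13075264e-03  1.87381187e-01]
 [-1.11288636e-03 -2.72673314e-01  9.62106036e-01 -1.45118149e+02]
 [ 0.00000000e+00  0.00000000e+00  0.00000000e+00  1.00000000e+00]]
at [246.9 600.8 238.9] tool y 67.7 d [-377.1 -388.7   -0.6] w [-6.000e-02  5.000e-02  6.866e+01] t 0.1
```

drive_tool:
  rows:
    - [[91,-377,-389,0,0,0,68.7],[91,-377,-389,0,0,0,68.7],[91,-377,-389,0,0,0,68.7],[91,-377,-389,0,0,0,68.7],[91,-377,-389,0,0,0,68.7],[91,-377,-389,0,0,0,68.7],[91,-377,-389,0,0,0,68.7],[91,-377,-389,0,0,0,68.7],[91,-377,-389,0,0,0,68.7],[91,-377,-389,0,0,0,68.7],[91,-377,-389,0,0,0,68.7],[91,-377,-389,0,0,0,68.7]]

```text
time_s: 1.65
ee_pos: [447.4, 99.5, 239.4]
eef_rot: [0.713, 0.702, -0.0, -0.0]
wrist_force: [-0.5, 0.1, -0.4]
opening: 0.991
grasp_force: 0.0
```

```bash
python3 -c "
from h import *
d=snap('wrist');save(d,'w1.png');go(448,98,240,-1)
C=cloud(d);Z=C[:,:,2]
n=np.hypot(C[:,:,0]-448,C[:,:,1]-98)<60
print(rect(d,n&(Z>25)&(Z<47),42),rect(d,n&(Z>52),62))"
```

```text
at [447.5  99.4 239.5] tool y -0.9 d [-1.4  0.6 -0.5] w [-0.02 -0.01  0.12] t 1.7
(array([451.4, 100.1], dtype=float32), [51.0, 53.4], 88.1) (array([448.9, -46. ], dtype=float32), [190.2, 593.5], 179.2)
```

View pics/w1.png

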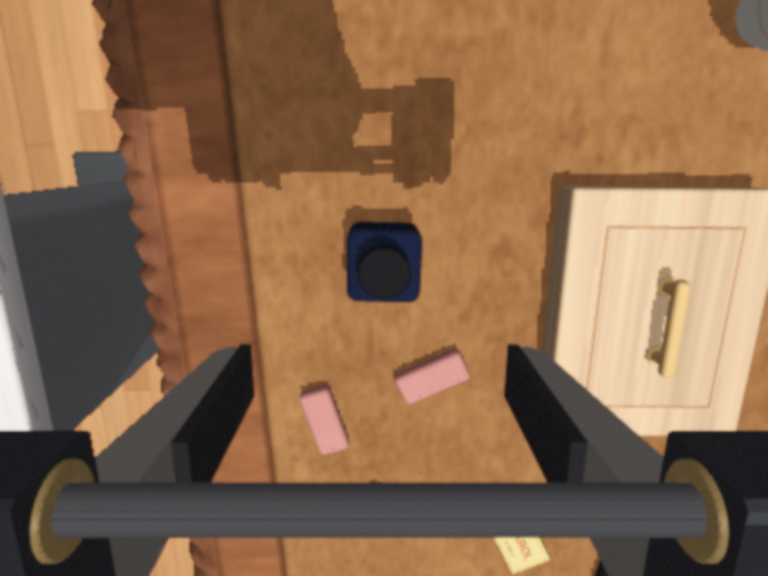

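The wrist view shows the bottle at (384,262), cap centred on it, between the open jaws, with two look-alike erasers below; positions agree with the top view.

drive_tool:
  rows:
    - [[91,0,2.5,60,0,0,0.4],[91,0,2.5,120,0,0,0.4],[91,0,2.5,165,0,0,0.4],[91,0,2.5,190,0,0,0.4],[91,0,2.5,201,0,0,0.4],[91,0,2.5,201,0,0,0.4],[45,0,2.5,201,0,0,0.4],[45,0,2.5,201,0,0,0.4],[45,0,2.5,201,0,0,0.4],[45,0,2.5,201,0,0,0.4],[45,0,2.5,201,0,0,0.4]]

```text
time_s: 3.08
ee_pos: [450.6, 98.2, 38.9]
eef_rot: [0.716, 0.698, 0.0, 0.0]
wrist_force: [-1.3, -0.1, 4.2]
opening: 0.564
grasp_force: 29.9
```

drive_tool:
  rows:
    - [[45,0,0,-50,0,0,0],[45,0,0,-110,0,0,0],[45,0,0,-180,0,0,0],[45,0,0,-200,0,0,0],[45,0,0,-200,0,0,0]]

```text
time_s: 3.7
ee_pos: [451.3, 98.5, 240.1]
eef_rot: [0.716, 0.698, 0.002, 0.0]
wrist_force: [-0.5, -0.2, -3.2]
opening: 0.565
grasp_force: 29.9
```

```bash
python3 -c "
from h import *
go(476,-350,238,19.4)"
```

```text
at [451.3  98.5 240.1] tool y -1.4 d [-447.8   35.8    1.1] w [  0.23  -0.11 -20.82] t 3.7
```

drive_tool:
  rows:
    - [[45,-30,2,0,0,0,-2],[45,-75,6,0,0,0,-4],[45,-125,10,0,0,0,-6],[45,-175,14,0,0,0,-9],[45,-225,18,0,0,0,-11],[45,-275,22,0,0,0,-13],[45,-325,26,0,0,0,-15],[45,-370,30,0,0,0,-17],[45,-410,33,0,0,0,-19],[45,-435,35,0,0,0,-20.8],[45,-448,36,0,0,0,-20.8],[45,-448,36,0,0,0,-20.8]]

```text
time_s: 5.2
ee_pos: [474.4, -350.7, 237.1]
eef_rot: [0.579, 0.815, -0.0, -0.001]
wrist_force: [0.5, 0.0, -2.1]
opening: 0.562
grasp_force: 29.9
```

```bash
python3 -c "
from h import *
d=snap('wrist');save(d,'w2.png');go(476,-350,60,19.4)
C=cloud(d);Z=C[:,:,2]
n=(np.hypot(C[:,:,0]-476,C[:,:,1]+350)<130)&(Z>74)&(Z<94);save({'frame':np.dstack([n*255]*3).astype(np.uint8)},'m2.png',1);n[260:]=0
P=C[n];print(len(P),np.percentile(P[:,2],[10,50,90]))
a=np.radians(19.4);ux=P[:,:2]@[np.cos(a),np.sin(a)];uy=P[:,:2]@[-np.sin(a),np.cos(a)]
print(np.percentile(ux,[.5,99.5]),np.percentile(uy,[.5,99.5]), np.dot([476,-350],[np.cos(a),np.sin(a)]),np.dot([476,-350],[-np.sin(a),np.cos(a)]))"
```

```text
at [ 474.8 -349.8  237.4] tool y 19.3 d [ -0.9   1.3 177.4] w [-0.07 -0.11 -0.06] t 5.2
4816 [81.12067854 83.58178871 84.68363545]
[262.33486467 407.64512066] [-535.6786041  -399.25865771] 332.7175890237619 -488.2366290583031
```

View pics/w2.png

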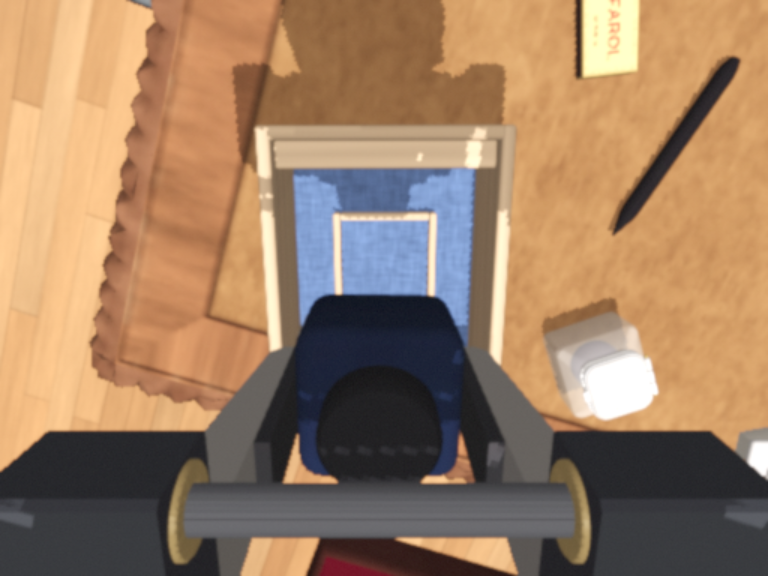

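The held bottle is upright at (380,385). The box is below it, with rim corners at (257,127) and (515,127), frame corners at (333,213) and (437,213), and the inkwell and pen clear to the right.

```bash
python3 -c "
from h import *
d=snap('wrist')
a=np.radians(19.4);B=np.array([[np.cos(a),np.sin(a)],[-np.sin(a),np.cos(a)]])
print((ray(d,np.array([[257,127],[515,127]])/1.5,84)[:,:2]@B.T).round(1))
print((ray(d,np.array([[333,213],[437,213],[333,295],[437,290]])/1.5,16)[:,:2]@B.T).round(1))
print(B@ctrl.get_state()['ee_pos'][:2])
"
```

```text
[[ 264.7 -399.1]
 [ 407.8 -399.3]]
[[ 299.5 -454.8]
 [ 373.6 -454.8]
 [ 298.  -515.5]
 [ 375.3 -511.6]]
[ 332.12936461 -487.30870378]
```

drive_tool:
  rows:
    - [[45,-5,4,10,0,0,0],[45,-5,4,50,0,0,0],[45,-5,4,95,0,0,0],[45,-5,4,130,0,0,0],[45,-5,4,155,0,0,0],[45,-5,4,170,0,0,0],[45,-5,4,180,0,0,0],[45,-5,4,186,0,0,0],[45,-5,4,190,0,0,0],[45,-5,4,191,0,0,0],[45,-5,4,191,0,0,0]]

```text
time_s: 6.68
ee_pos: [480.8, -354.2, 48.0]
eef_rot: [0.578, 0.816, 0.0, 0.0]
wrist_force: [0.3, 0.0, -2.0]
opening: 0.564
grasp_force: 29.9
```

drive_tool:
  rows:
    - [[45,0,0,1.5,0,0,0],[45,0,0,2.5,0,0,0],[45,0,0,2.5,0,0,0],[45,0,0,2.5,0,0,0]]

```text
time_s: 7.18
ee_pos: [480.6, -354.1, 45.1]
eef_rot: [0.578, 0.816, 0.0, 0.0]
wrist_force: [-0.2, 0.4, -1.3]
opening: 0.566
grasp_force: 29.9
```

drive_tool:
  rows:
    - [[64,0,0,0,0,0,0],[64,0,0,0,0,0,0],[64,0,0,0,0,0,0],[64,0,0,-15,0,0,0],[64,0,0,-50,0,0,0],[64,0,0,-110,0,0,0],[64,0,0,-170,0,0,0],[64,0,0,-200,0,0,0],[64,0,0,-200,0,0,0]]

```text
time_s: 8.3
ee_pos: [481.6, -355.1, 248.6]
eef_rot: [0.578, 0.816, 0.001, 0.003]
wrist_force: [-0.3, 0.3, 0.1]
opening: 0.695
grasp_force: 0.0
```

```bash
python3 -c "
from h import *
d=snap('wrist');save(d,'w3.png',1.2);go(503,364,240,-4.5)
C=cloud(d);Z=C[:,:,2]
n=(np.hypot(C[:,:,0]-480,C[:,:,1]+352)<60)&(Z>58)&(Z<80);n[270:]=0
a=np.radians(19.4);B=np.array([[np.cos(a),np.sin(a)],[-np.sin(a),np.cos(a)]])
c,s,_=rect(d,n,68);print(c,s,B@c)"
```

```text
at [ 480.9 -354.2  246.5] tool y 19.4 d [670.2 259.    6.1] w [ 0.14  0.06 23.87] t 8.3
[ 480.9 -352.9] [33.3, 36.0] [ 336.37610904 -492.59955653]
```

View pics/w3.png

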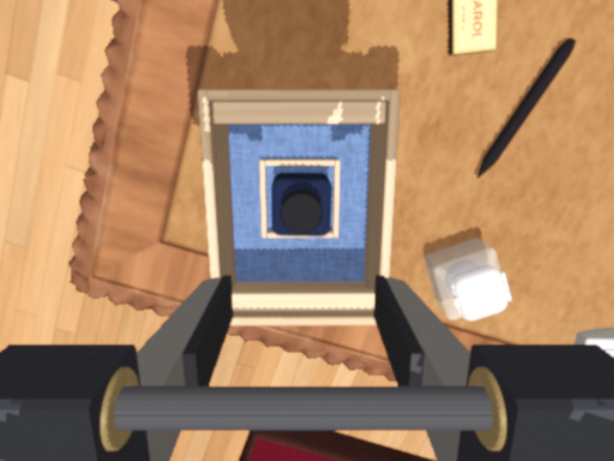

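The bottle stands upright inside the frame at (301,205), with the box rim corners at about (199,91), (398,91), (380,325) and (215,325). I'll refine the box pose from these.

```bash
python3 -c "
from h import *
d=snap('wrist')
P=ray(d,np.array([[199,91],[398,91],[380,325],[215,325]])/1.2,84)[:,:2];print(P.round(1),P.mean(0),[np.linalg.norm(P[i]-P[i-1]).round(1) for i in range(4)])
print([np.degrees(np.arctan2(*(q[::-1]))).round(1) for q in (P[1]-P[0],P[2]-P[3],P[0]-P[3],P[1]-P[2])])
"
```

```text
[[ 380.7 -288.3]
 [ 513.8 -241.5]
 [ 571.8 -416.3]
 [ 442.3 -461.7]] [ 477.13175844 -351.92710527] [np.float64(184.0), np.float64(141.1), np.float64(184.2), np.float64(137.3)]
[np.float64(19.4), np.float64(19.3), np.float64(109.6), np.float64(108.4)]
```

drive_tool:
  rows:
    - [[91,670,259,6,0,0,24],[91,670,259,6,0,0,24],[91,670,259,6,0,0,24],[91,670,259,6,0,0,24],[91,670,259,6,0,0,24],[91,670,259,6,0,0,24],[91,670,259,6,0,0,24],[91,670,259,6,0,0,24],[91,670,259,6,0,0,24],[91,670,259,6,0,0,24],[91,670,259,6,0,0,24],[91,670,259,6,0,0,24]]

```text
time_s: 9.9
ee_pos: [500.9, 367.0, 236.7]
eef_rot: [0.734, 0.679, -0.002, -0.0]
wrist_force: [0.8, 0.6, 0.0]
opening: 0.992
grasp_force: 0.0
```

drive_tool:
  rows:
    - [[60,0,0,0,0,0,0],[60,0,0,0,0,0,0],[60,0,0,0,0,0,0]]

```text
time_s: 10.28
ee_pos: [503.1, 362.0, 238.8]
eef_rot: [0.736, 0.677, -0.0, 0.0]
wrist_force: [-0.1, -0.1, -0.4]
opening: 0.687
grasp_force: 0.0
```

```bash
python3 -c "
from h import *
d=snap('wrist');save(d,'w4.png',1.2);go(503,364,240,-4.5)
C=cloud(d);Z=C[:,:,2]
n=(np.hypot(C[:,:,0]-503,C[:,:,1]-364)<120)&(Z>12)&(Z<26)
print(rect(d,n,20))
n=(np.hypot(C[:,:,0]-503,C[:,:,1]-364)<50)&(Z>30)&(Z<42)
print(rect(d,n,36))"
```

```text
at [503.2 362.2 239.1] tool y -4.8 d [ 1.8 -0.3 -0.9] w [-0.01  0.02 -0.28] t 10.3
(array([506.3, 367.6], dtype=float32), [122.3, 163.3], 85.3)
(array([506.1, 367.5], dtype=float32), [9.5, 55.9], 85.5)
```

View pics/w4.png

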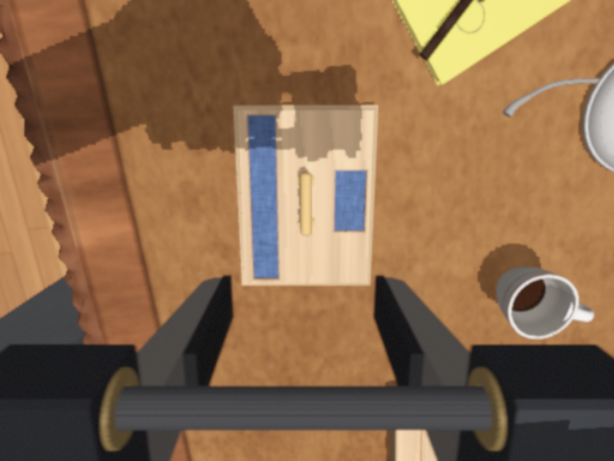

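The wrist view shows the tray with its pull at (306,205), the groove on the left and the pocket on the right, and the cup clear at right.

drive_tool:
  rows:
    - [[60,5,3,40,0,0,-0.2],[60,5,3,100,0,0,-0.2],[60,5,3,145,0,0,-0.2],[60,5,3,175,0,0,-0.2],[60,5,3,186,0,0,-0.2],[60,5,3,191,0,0,-0.2],[60,5,3,191,0,0,-0.2],[4,5,3,191,0,0,-0.2],[4,5,3,191,0,0,-0.2],[4,5,3,191,0,0,-0.2],[4,5,3,191,0,0,-0.2],[4,5,3,191,0,0,-0.2]]

```text
time_s: 11.82
ee_pos: [506.2, 368.7, 48.1]
eef_rot: [0.734, 0.679, -0.0, 0.0]
wrist_force: [0.0, -0.4, -0.9]
opening: 0.131
grasp_force: 0.0
```

drive_tool:
  rows:
    - [[4,0,0,0,0,0,0],[4,0,0,0,0,0,0],[4,0,0,0,0,0,0]]

```text
time_s: 12.2
ee_pos: [506.2, 368.7, 48.1]
eef_rot: [0.734, 0.679, -0.0, -0.0]
wrist_force: [-0.7, -0.3, 0.6]
opening: 0.105
grasp_force: 30.0
```

drive_tool:
  rows:
    - [[4,0,0,-20,0,0,0],[4,0,0,-60,0,0,0],[4,0,0,-110,0,0,0],[4,0,0,-160,0,0,0],[4,0,0,-185,0,0,0],[4,0,0,-190,0,0,0],[4,0,0,-190,0,0,0]]

```text
time_s: 13.08
ee_pos: [505.7, 368.4, 237.8]
eef_rot: [0.734, 0.679, -0.0, -0.0]
wrist_force: [0.3, 0.6, -3.4]
opening: 0.106
grasp_force: 30.0
```

```bash
python3 -c "
from h import *
d=snap('wrist');save(d,'w5.png',1.2)
s=ctrl.get_state();M=R.from_quat(s['eef_rot']).as_matrix();C=(cloud(d)-s['ee_pos'])@M
n=(abs(C[:,:,2]-28)<6)&(abs(C[:,:,0])<110)&(abs(C[:,:,1])<90)
k=n&(np.indices(n.shape)[0]<270)
for p in (1,5,50,95,99):print(p,np.percentile(C[k],p,axis=0).round(1))
go(480,-353,238,19.4)"
```

```text
1 [-14.8 -59.2  25.8]
5 [ -7.2 -53.9  26.4]
50 [42.   0.7 27.8]
95 [77.2 55.7 32.5]
99 [80.1 60.9 33.1]
at [505.4 368.2 237. ] tool y -4.4 d [-721.    30.4   -0. ] w [ -0.1    0.06 -23.84] t 13.1
```

View pics/w5.png

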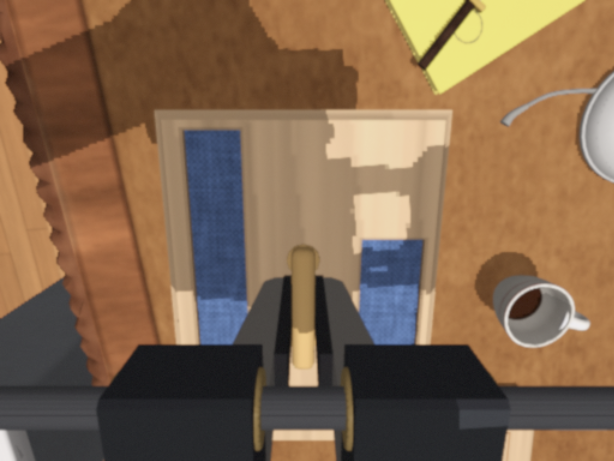

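The tray hangs level in the jaws; its far edge runs from (155,110) to (451,110).

```bash
python3 -c "
from h import *
d=snap('wrist')
s=ctrl.get_state();M=R.from_quat(s['eef_rot']).as_matrix()
h=s['ee_pos'][2]-28
print(((ray(d,np.array([[155,110],[451,110]])/1.2,h)-s['ee_pos'])@M).round(1))
a=np.radians(19.4);B=np.array([[np.cos(a),np.sin(a)],[-np.sin(a),np.cos(a)]])
x,y=B.T@[335.6,-490.9];print(x,y);go(x,y,238,19.4)"
```

```text
[[ 80.5 -59.3  28. ]
 [ 80.5  60.5  27.7]]
479.60342364892483 -351.55472692630644
at [505.4 368.2 236.6] tool y -4.4 d [-719.6   30.    -0. ] w [ -0.12   0.09 -23.84] t 13.2
```

drive_tool:
  rows:
    - [[4,-30,1,0,0,0,-1],[4,-80,3,0,0,0,-3],[4,-135,6,0,0,0,-5],[4,-190,8,0,0,0,-7],[4,-245,10,0,0,0,-9],[4,-300,12,0,0,0,-11],[4,-355,15,0,0,0,-13],[4,-410,17,0,0,0,-15],[4,-465,19,0,0,0,-17],[4,-520,21,0,0,0,-19],[4,-570,24,0,0,0,-20],[4,-610,25,0,0,0,-21]]

```text
time_s: 14.68
ee_pos: [482.9, -243.5, 237.0]
eef_rot: [0.598, 0.801, -0.001, -0.001]
wrist_force: [0.5, -0.3, -2.9]
opening: 0.104
grasp_force: 30.0
```

```bash
python3 -c "
from h import *
go(480,-352.7,238,19.4)"
```

```text
at [ 482.9 -243.5  237. ] tool y 16.5 d [-103.9  -33.8   -0.9] w [-0.11 -0.02 -2.89] t 14.7
```

drive_tool:
  rows:
    - [[4,-40,-13,0,0,0,-1],[4,-75,-24,0,0,0,-2],[4,-95,-31,0,0,0,-2.9],[4,-104,-34,0,0,0,-2.9],[4,-104,-34,30,0,0,-2.9],[4,-104,-34,60,0,0,-2.9],[4,-104,-34,80,0,0,-2.9],[4,-104,-34,85,0,0,-2.9],[4,-104,-34,85,0,0,-2.9],[4,-104,-34,85,0,0,-2.9]]

```text
time_s: 15.92
ee_pos: [481.6, -351.3, 154.2]
eef_rot: [0.577, 0.816, 0.0, 0.001]
wrist_force: [0.8, -0.2, -1.5]
opening: 0.1
grasp_force: 30.0
```

```bash
python3 -c "
from h import *
go(480,-352.7,120,19.4)"
```

```text
at [ 481.6 -351.3  154.2] tool y 19.5 d [-0.8 -2.  34.2] w [0.08 0.08 0.06] t 15.9
```

drive_tool:
  rows:
    - [[4,-1,-2,4,0,0,0],[4,-1,-2,10,0,0,0],[4,-1,-2,16,0,0,0],[4,-1,-2,21,0,0,0],[4,-1,-2,26,0,0,0],[4,-1,-2,29,0,0,0],[4,-1,-2,31,0,0,0],[4,-1,-2,32,0,0,0],[4,-1,-2,32,0,0,0]]

```text
time_s: 17.05
ee_pos: [479.5, -352.4, 121.1]
eef_rot: [0.577, 0.816, 0.0, 0.0]
wrist_force: [-0.1, -0.2, -2.1]
opening: 0.107
grasp_force: 30.0
```

```bash
python3 -c "
from h import *
go(480,-352.7,120,19.4)"
```

```text
at [ 479.5 -352.4  121.1] tool y 19.5 d [-0.4  0.4  1.1] w [0.01 0.   0.06] t 17.1
```

drive_tool:
  rows:
    - [[4,0,0,1,0,0,0],[4,0,0,1.2,0,0,0],[4,0,0,1.2,0,0,0],[40,0,0,1,0,0,0],[40,0,0,0.5,0,0,0],[40,0,0,0,0,0,0],[40,0,0,-10,0,0,0],[40,0,0,-40,0,0,0],[40,0,0,-90,0,0,0],[40,0,0,-120,0,0,0],[40,0,0,-120,0,0,0]]

```text
time_s: 18.42
ee_pos: [480.5, -353.5, 244.2]
eef_rot: [0.577, 0.816, 0.001, 0.003]
wrist_force: [-0.8, -0.6, 0.0]
opening: 0.436
grasp_force: 0.0
```

```bash
python3 -c "
from h import *
d=snap('wrist');save(d,'w6.png',1.2);go(642,-210,240,-10)
C=cloud(d);Z=C[:,:,2]
n=(np.hypot(C[:,:,0]-480,C[:,:,1]+352)<40)&(Z>102)&(Z<115);n[270:]=0
print(rect(d,n,108))
n=(np.hypot(C[:,:,0]-480,C[:,:,1]+352)<110)&(Z>84)&(Z<97);n[270:]=0
print(np.median(Z[n]))
hsv=cv2.cvtColor(d['frame'],cv2.COLOR_RGB2HSV)
b=(hsv[:,:,0]>100)&(hsv[:,:,0]<125)&(hsv[:,:,1]>110)&(np.hypot(C[:,:,0]-480,C[:,:,1]+352)<110);b[275:]=0
nn,l,st,_=cv2.connectedComponentsWithStats(b.astype(np.uint8))
for i in range(1,nn):
  if st[i,4]>300:print(st[i],rect(d,l==i,87))
"
```

```text
at [ 479.8 -352.7  242.4] tool y 19.5 d [ 80.4 200.5   2.6] w [ 0.14  0.05 29.47] t 18.5
(array([ 480.7, -353.1], dtype=float32), [9.2, 55.7], 109.2)
91.30784530970652
[194 103  26  51 983] (array([ 427.1, -317.9], dtype=float32), [20.5, 42.9], 109.5)
```

View pics/w6.png

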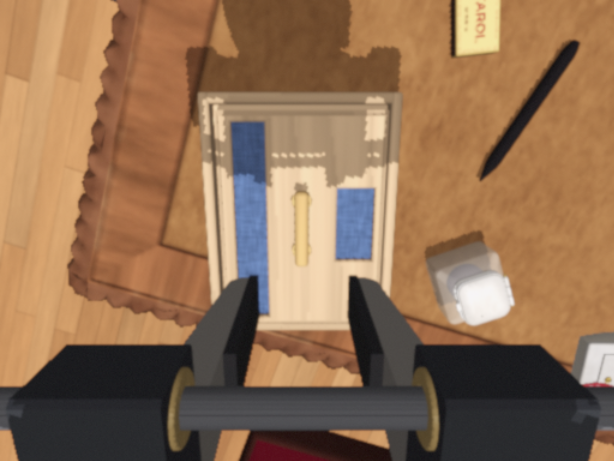

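The tray is seated in the box (pull (302,228), groove on the left, pocket on the right). The pen runs from (482,178) to (575,45).

drive_tool:
  rows:
    - [[40,80,200,2,0,0,29.5],[40,80,200,2,0,0,29.5],[40,80,200,2,0,0,29.5],[40,80,200,2,0,0,29.5],[40,80,200,2,0,0,29.5],[40,80,200,2,0,0,29.5],[40,80,200,2,0,0,29.5]]

```text
time_s: 19.35
ee_pos: [639.8, -212.8, 239.5]
eef_rot: [0.767, 0.641, -0.0, 0.0]
wrist_force: [0.3, -0.2, 0.3]
opening: 0.434
grasp_force: 0.0
```

```bash
python3 -c "
from h import *
d=snap('wrist');save(d,'w7.png',1.2);go(642,-210,31,-10)
C=cloud(d);V=d['frame'].max(2)
n=(np.hypot(C[:,:,0]-642,C[:,:,1]+210)<90)&(V<95)&(C[:,:,2]>3)&(C[:,:,2]<20);n[280:]=0
print(rect(d,n,6),rect(d,n,12))"
```

```text
at [ 640.  -212.4  239.5] tool y -10.2 d [  2.7   1.5 208.5] w [ 0.01 -0.   -0.22] t 19.4
(array([ 644.6, -210.2], dtype=float32), [10.9, 134.5], 79.7) (array([ 644.7, -209.1], dtype=float32), [10.7, 132.3], 79.7)
```

View pics/w7.png

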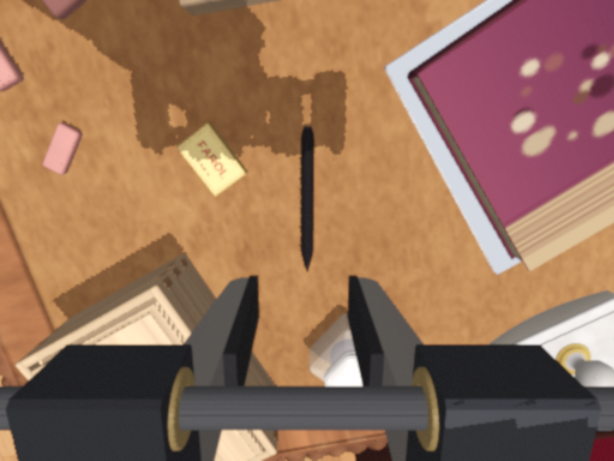

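The pen lies between the jaws, from (307,127) to (307,268), with its nib end toward the bottom; the matchbox is clear at (212,160).

drive_tool:
  rows:
    - [[40,2,3.5,50,0,0,-0.3],[40,2,3.5,110,0,0,-0.3],[40,2,3.5,160,0,0,-0.3],[40,2,3.5,192,0,0,-0.3],[40,2,3.5,205,0,0,-0.3],[40,2,3.5,209,0,0,-0.3],[40,2,3.5,209,0,0,-0.3],[5,2,3.5,209,0,0,-0.3],[5,2,3.5,209,0,0,-0.3],[5,2,3.5,209,0,0,-0.3],[5,2,3.5,209,0,0,-0.3],[5,2,3.5,209,0,0,-0.3]]

```text
time_s: 20.9
ee_pos: [645.4, -208.9, 30.6]
eef_rot: [0.765, 0.645, 0.0, 0.0]
wrist_force: [-0.5, 0.5, 3.7]
opening: 0.127
grasp_force: 30.0
```

drive_tool:
  rows:
    - [[5,0,0,-20,0,0,0],[5,0,0,-70,0,0,0],[5,0,0,-130,0,0,0],[5,0,0,-180,0,0,0],[5,0,0,-200,0,0,0],[5,0,0,-200,0,0,0]]

```text
time_s: 21.65
ee_pos: [645.5, -209.1, 231.3]
eef_rot: [0.765, 0.645, 0.001, 0.001]
wrist_force: [0.4, 0.1, -0.6]
opening: 0.125
grasp_force: 30.0
```

```bash
python3 -c "
from h import *
d=snap('wrist');save(d,'w8.png',1)
go(443.2,-363.6,231,19.4)"
```

```text
at [ 644.7 -208.6  229.4] tool y -9.7 d [-186.9 -172.4   -1.6] w [ -0.04  -0.04 -29.13] t 21.7
```

View pics/w8.png

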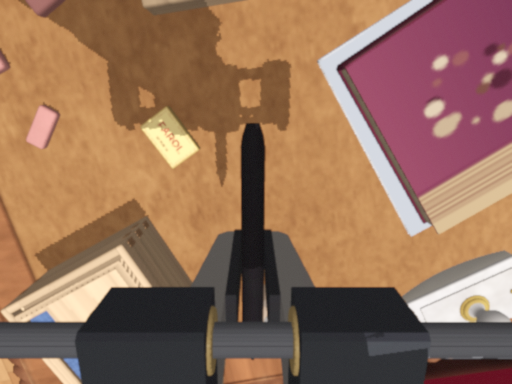

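The pen is held level along the jaws, with its blunt end at pixel (253,124).

```bash
python3 -c "
from h import *
d=snap('wrist')
s=ctrl.get_state();M=R.from_quat(s['eef_rot']).as_matrix()
print(((ray(d,[[253,124]],s['ee_pos'][2]-24)-s['ee_pos'])@M).round(1));go(443.2,-363.6,231,19.4)"
```

```text
[[65.1  1.3 24. ]]
at [ 644.3 -208.3  228.3] tool y -9.7 d [-187.  -172.    -2.4] w [ -0.15  -0.07 -29.12] t 21.8
```

drive_tool:
  rows:
    - [[5,-187,-172,0,0,0,-29],[5,-187,-172,0,0,0,-29],[5,-187,-172,0,0,0,-29],[5,-187,-172,0,0,0,-29],[5,-187,-172,0,0,0,-29],[5,-187,-172,0,0,0,-29],[5,-187,-172,0,0,0,-29],[5,-187,-172,0,0,0,-29]]

```text
time_s: 22.75
ee_pos: [445.1, -363.0, 229.5]
eef_rot: [0.578, 0.816, -0.0, -0.0]
wrist_force: [-0.2, 0.4, -0.1]
opening: 0.127
grasp_force: 30.0
```

```bash
python3 -c "
from h import *
go(443.2,-363.6,118,19.4)"
```

```text
at [ 445.1 -363.   229.5] tool y 19.4 d [  0.   -1.9 111.5] w [-0.04 -0.04  0.02] t 22.8
```

drive_tool:
  rows:
    - [[5,1,-2,20,0,0,0],[5,1,-2,50,0,0,0],[5,1,-2,75,0,0,0],[5,1,-2,92,0,0,0],[5,1,-2,102,0,0,0],[5,1,-2,108,0,0,0],[5,1,-2,110,0,0,0],[5,1,-2,110,0,0,0]]

```text
time_s: 23.75
ee_pos: [442.0, -364.2, 120.5]
eef_rot: [0.579, 0.815, 0.0, 0.0]
wrist_force: [-0.1, -1.0, -0.2]
opening: 0.127
grasp_force: 30.0
```

```bash
python3 -c "
from h import *
go(443.2,-363.6,118,19.4)"
```

```text
at [ 442.  -364.2  120.5] tool y 19.3 d [0.1 1.3 2.5] w [ 0.03  0.03 -0.14] t 23.8
```

drive_tool:
  rows:
    - [[5,1,1,1,0,0,0],[5,1,1,2.2,0,0,0],[5,1,1,2.2,0,0,0],[5,1,1,2.2,0,0,0],[21,1,1,2,0,0,0],[21,1,1,1.5,0,0,0],[21,1,1,1,0,0,0],[21,1,1,-10,0,0,0],[21,1,1,-40,0,0,0],[21,1,1,-90,0,0,0],[21,1,1,-115,0,0,0],[21,1,1,-115,0,0,0]]

```text
time_s: 25.25
ee_pos: [443.3, -363.5, 237.5]
eef_rot: [0.579, 0.815, 0.0, 0.002]
wrist_force: [-0.4, 0.9, -0.7]
opening: 0.231
grasp_force: 0.0
```

```bash
cat > chk.py <<'E'
from h import *
d=snap('top');C=cloud(d);f=d['frame'];V=f.max(2).astype(int)
x0,y0=320,160
c=cv2.resize(f[y0:260,x0:425,::-1],None,fx=4,fy=4,interpolation=cv2.INTER_CUBIC);cv2.imwrite('pics/chk.png',c)
E
python3 - <<'E'
from h import *
d=snap('wrist');save(d,'w9.png',1.2);go(432,-123,240,-41)
C=cloud(d);V=d['frame'].max(2)
n=(np.hypot(C[:,:,0]-443,C[:,:,1]+365)<90)&(V<75)&(C[:,:,2]>88)&(C[:,:,2]<110);n[270:]=0
print(rect(d,n,99))
E
```

```text
at [ 442.7 -362.7  235.8] tool y 19.3 d [229.8  69.1  -4.3] w [ 0.11  0.   60.27] t 25.3
(array([ 443.3, -363.1], dtype=float32), [11.5, 133.0], 109.5)
```

View pics/w9.png

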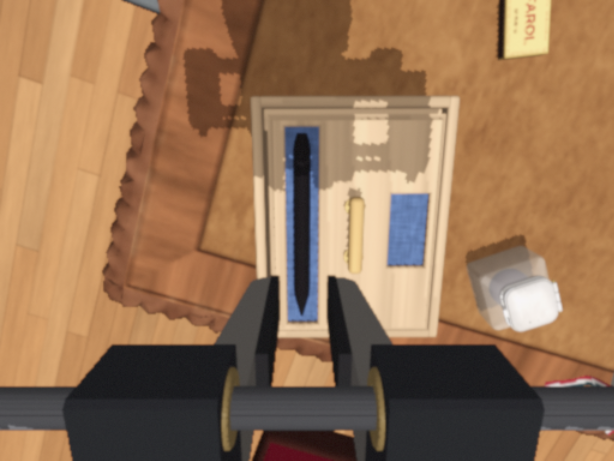

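The pen lies centred in the groove, from (302,133) to (302,315). The pocket is clear at (408,230).

drive_tool:
  rows:
    - [[45,230,69,-4,0,0,60.3],[45,230,69,-4,0,0,60.3],[45,230,69,-4,0,0,60.3],[45,230,69,-4,0,0,60.3],[45,230,69,-4,0,0,60.3],[45,230,69,-4,0,0,60.3],[45,230,69,-4,0,0,60.3],[45,230,69,-4,0,0,60.3]]

```text
time_s: 26.3
ee_pos: [430.9, -122.4, 238.2]
eef_rot: [0.91, 0.415, -0.001, -0.0]
wrist_force: [-0.7, 0.3, -0.6]
opening: 0.489
grasp_force: 0.0
```

Run:
```python
from h import *
d=snap('wrist')
C=cloud(d);H,S,V=cv2.split(cv2.cvtColor(d['frame'],cv2.COLOR_RGB2HSV))
n=(np.hypot(C[:,:,0]-432,C[:,:,1]+123)<40)&((H>165)|(H<8))&(V>150)&(S>60)
c,s,a=rect(d,n,11);print(c,s,a,np.median(C[n][:,2]));go(*c,30.5,a-90)
```

```text
[ 434.3 -123.2] [19.0, 42.9] 49.6 10.85300145568931
at [ 431.1 -122.6  238.3] tool y -41.0 d [  1.9   3.1 207.8] w [-0.06  0.07 -0.57] t 26.4
```

drive_tool:
  rows:
    - [[45,1.5,3,50,0,0,-0.6],[45,1.5,3,110,0,0,-0.6],[45,1.5,3,160,0,0,-0.6],[45,1.5,3,192,0,0,-0.6],[45,1.5,3,204,0,0,-0.6],[45,1.5,3,208,0,0,-0.6],[45,1.5,3,208,0,0,-0.6],[12,1.5,3,208,0,0,-0.6],[12,1.5,3,208,0,0,-0.6],[12,1.5,3,208,0,0,-0.6],[12,1.5,3,208,0,0,-0.6],[12,1.5,3,208,0,0,-0.6]]

```text
time_s: 27.85
ee_pos: [435.3, -123.5, 31.5]
eef_rot: [0.908, 0.419, 0.0, -0.0]
wrist_force: [-0.6, 1.4, 6.3]
opening: 0.211
grasp_force: 30.0
```

drive_tool:
  rows:
    - [[12,0,0,0,0,0,0],[12,0,0,-20,0,0,0],[12,0,0,-70,0,0,0],[12,0,0,-130,0,0,0],[12,0,0,-180,0,0,0],[12,0,0,-200,0,0,0],[12,0,0,-200,0,0,0]]

```text
time_s: 28.72
ee_pos: [435.7, -123.3, 232.0]
eef_rot: [0.908, 0.42, 0.002, 0.0]
wrist_force: [0.1, -0.5, 0.6]
opening: 0.209
grasp_force: 30.0
```

```bash
python3 -c "
from h import *
go(517.5,-339.5,231,19.4)"
```

```text
at [ 435.7 -123.3  232. ] tool y -40.4 d [-111.7  202.4    1. ] w [  0.18  -0.13 -59.78] t 28.7
```

drive_tool:
  rows:
    - [[12,-112,202,0,0,0,-59.8],[12,-112,202,0,0,0,-59.8],[12,-112,202,0,0,0,-59.8],[12,-112,202,0,0,0,-59.8],[12,-112,202,0,0,0,-59.8],[12,-112,202,0,0,0,-59.8],[12,-112,202,0,0,0,-59.8],[12,-112,202,0,0,0,-59.8]]

```text
time_s: 29.72
ee_pos: [515.5, -339.6, 229.9]
eef_rot: [0.579, 0.815, -0.0, -0.001]
wrist_force: [-0.4, 0.2, -0.9]
opening: 0.21
grasp_force: 30.0
```

```bash
python3 -c "
from h import *
go(517.5,-339.5,118.5,19.4)"
```

```text
at [ 515.5 -339.6  229.9] tool y 19.2 d [ -0.7   2.  111.4] w [-0.06 -0.08 -0.21] t 29.7
```

drive_tool:
  rows:
    - [[12,0,1.5,20,0,0,0],[12,0,1.5,50,0,0,0],[12,0,1.5,75,0,0,0],[12,0,1.5,92,0,0,0],[12,0,1.5,102,0,0,0],[12,0,1.5,107,0,0,0],[12,0,1.5,109,0,0,0],[12,0,1.5,109,0,0,0]]

```text
time_s: 30.72
ee_pos: [517.7, -339.6, 122.6]
eef_rot: [0.578, 0.816, 0.0, 0.0]
wrist_force: [-0.9, -0.1, -0.2]
opening: 0.21
grasp_force: 30.0
```

```bash
python3 -c "
from h import *
go(517.5,-339.5,118.5,19.4)"
```

```text
at [ 517.7 -339.6  122.6] tool y 19.4 d [ 0.2 -0.2  4.1] w [ 0.04  0.04 -0.04] t 30.7
```

drive_tool:
  rows:
    - [[12,0,0,2,0,0,0],[12,0,0,3.7,0,0,0],[12,0,0,3.7,0,0,0],[12,0,0,3.7,0,0,0],[28,0,0,3.4,0,0,0],[28,0,0,3,0,0,0],[28,0,0,2.5,0,0,0],[28,0,0,-10,0,0,0],[28,0,0,-40,0,0,0],[28,0,0,-90,0,0,0],[28,0,0,-115,0,0,0],[28,0,0,-115,0,0,0]]

```text
time_s: 32.22
ee_pos: [518.4, -340.3, 239.9]
eef_rot: [0.578, 0.816, 0.001, 0.003]
wrist_force: [0.2, 0.3, -0.1]
opening: 0.302
grasp_force: 0.0
```

Run:
```python
from h import *
d=snap('wrist');save(d,'w10.png',1.2);go(650,57,240,-2)
C=cloud(d);H,S,V=cv2.split(cv2.cvtColor(d['frame'],cv2.COLOR_RGB2HSV))
n=(np.hypot(C[:,:,0]-517,C[:,:,1]+339)<40)&((H>165)|(H<8))&(V>120)&(S>60)
print(rect(d,n,98),np.median(C[n][:,2]))
```

```text
at [ 517.7 -339.5  238.1] tool y 19.4 d [330.2 256.3  -1.8] w [ 0.11  0.04 21.37] t 32.3
(array([ 518. , -339.4], dtype=float32), [19.1, 42.4], 109.8) 97.74759652347876
```

View pics/w10.png

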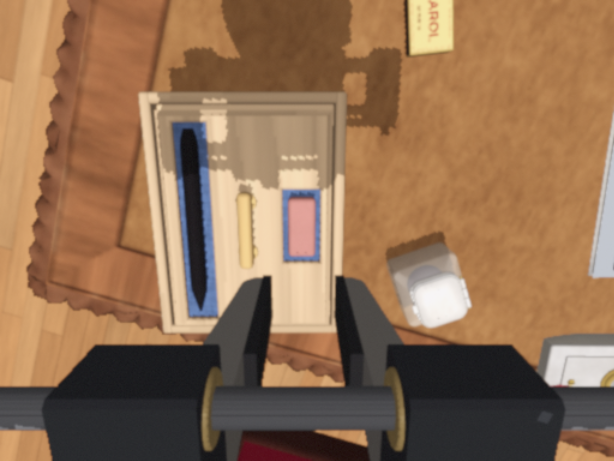

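The eraser is in its pocket at (301,227) and the pen is in its groove at (192,215). Next is the lid.

drive_tool:
  rows:
    - [[60,330,256,-2,0,0,21.4],[60,330,256,-2,0,0,21.4],[60,330,256,-2,0,0,21.4],[60,330,256,-2,0,0,21.4],[60,330,256,-2,0,0,21.4],[60,330,256,-2,0,0,21.4],[60,330,256,-2,0,0,21.4],[60,330,256,-2,0,0,21.4],[60,330,256,-2,0,0,21.4],[60,330,256,-2,0,0,21.4]]

```text
time_s: 33.52
ee_pos: [649.0, 54.6, 238.9]
eef_rot: [0.721, 0.693, -0.0, 0.0]
wrist_force: [0.5, -0.6, 0.1]
opening: 0.652
grasp_force: 0.0
```

Run:
```python
from h import *
d=snap('wrist')
C=cloud(d);Z=C[:,:,2]
n=(np.hypot(C[:,:,0]-649,C[:,:,1]-57)<50)&(Z>49)&(Z<64);n[275:]=0
c,s,a=rect(d,n,56);print(c,s,a);go(*c,62,a-90)
n=(np.hypot(C[:,:,0]-649,C[:,:,1]-57)<130)&(Z>28)&(Z<40);n[275:]=0
print(rect(d,n,34))
```

```text
[650.1  54.6] [9.7, 68.7] 88.1
at [649.2  54.8 239.1] tool y -2.2 d [-1.000e-01  1.000e+00  1.771e+02] w [-0.02  0.02 -0.3 ] t 33.6
(array([650.4,  53.9], dtype=float32), [144.9, 186.7], 88.6)
```

drive_tool:
  rows:
    - [[60,0,1,40,0,0,-0.3],[60,0,1,90,0,0,-0.3],[60,0,1,135,0,0,-0.3],[60,0,1,163,0,0,-0.3],[60,0,1,174,0,0,-0.3],[60,0,1,177,0,0,-0.3],[60,0,1,177,0,0,-0.3],[4,0,1,177,0,0,-0.3],[4,0,1,177,0,0,-0.3],[4,0,1,177,0,0,-0.3],[4,0,1,177,0,0,-0.3],[4,0,1,177,0,0,-0.3]]

```text
time_s: 35.08
ee_pos: [650.5, 56.8, 62.1]
eef_rot: [0.718, 0.696, 0.0, 0.0]
wrist_force: [-0.5, 0.0, -0.2]
opening: 0.132
grasp_force: 0.0
```

drive_tool:
  rows:
    - [[4,0,0,0,0,0,0],[4,0,0,0,0,0,0],[4,0,0,0,0,0,0],[4,0,0,0,0,0,0]]

```text
time_s: 35.58
ee_pos: [650.4, 56.8, 62.1]
eef_rot: [0.718, 0.696, -0.0, -0.0]
wrist_force: [-0.9, 1.0, 1.0]
opening: 0.103
grasp_force: 30.0
```

drive_tool:
  rows:
    - [[4,0,0,-10,0,0,0],[4,0,0,-40,0,0,0],[4,0,0,-90,0,0,0],[4,0,0,-140,0,0,0],[4,0,0,-170,0,0,0],[4,0,0,-180,0,0,0],[4,0,0,-180,0,0,0]]

```text
time_s: 36.45
ee_pos: [650.2, 56.9, 241.8]
eef_rot: [0.718, 0.696, 0.0, -0.0]
wrist_force: [-1.1, -1.2, -4.0]
opening: 0.11
grasp_force: 30.0
```

```bash
python3 -c "
from h import *
d=snap('wrist');save(d,'w11.png',1.2);go(479.8,-352.5,240,19.4)"
```

```text
at [649.8  57.  240.8] tool y -1.7 d [-414.4 -157.5    1.2] w [-1.100e-01 -1.000e-02 -2.114e+01] t 36.5
```

View pics/w11.png

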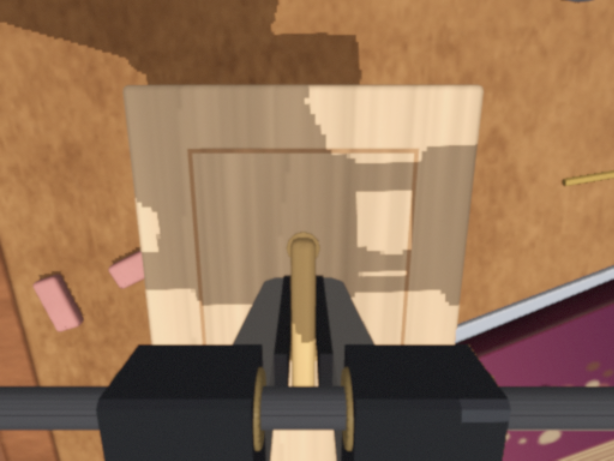

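The lid is held level, its far edge at row 86 from (125,86) to (482,86).

```bash
python3 -c "
from h import *
d=snap('wrist')
s=ctrl.get_state();M=R.from_quat(s['eef_rot']).as_matrix()
print(((ray(d,np.array([[125,86],[482,86]])/1.2,s['ee_pos'][2]-28)-s['ee_pos'])@M).round(1))"
```

```text
[[ 89.6 -70.2  28.2]
 [ 89.6  72.2  27.8]]
```

drive_tool:
  rows:
    - [[4,-30,-11,0,0,0,-2],[4,-75,-28,0,0,0,-4],[4,-125,-47,0,0,0,-7],[4,-175,-66,0,0,0,-9],[4,-225,-85,0,0,0,-12],[4,-275,-104,0,0,0,-14],[4,-320,-121,0,0,0,-17],[4,-360,-136,0,0,0,-19],[4,-390,-148,0,0,0,-21],[4,-406,-154,0,0,0,-21.1],[4,-412,-157,0,0,0,-21.1],[4,-412,-157,0,0,0,-21.1]]

```text
time_s: 38.05
ee_pos: [481.4, -349.4, 241.6]
eef_rot: [0.578, 0.816, 0.0, -0.0]
wrist_force: [1.1, 0.8, -4.4]
opening: 0.106
grasp_force: 30.0
```

```bash
python3 -c "
from h import *
go(479.8,-352.5,146,19.4)"
```

```text
at [ 481.4 -349.4  241.6] tool y 19.4 d [-2.5 -2.5 95.6] w [-0.01 -0.06 -0.01] t 38.0
```

drive_tool:
  rows:
    - [[4,0,-2,15,0,0,0],[4,0,-2,35,0,0,0],[4,0,-2,50,0,0,0],[4,0,-2,61,0,0,0],[4,0,-2,69,0,0,0],[4,0,-2,76,0,0,0],[4,0,-2,82,0,0,0],[4,0,-2,87,0,0,0],[4,0,-2,91,0,0,0],[4,0,-2,93,0,0,0],[4,0,-2,93,0,0,0]]

```text
time_s: 39.42
ee_pos: [479.2, -350.9, 149.1]
eef_rot: [0.578, 0.816, 0.0, -0.0]
wrist_force: [-1.2, 0.1, -3.5]
opening: 0.104
grasp_force: 30.0
```

```bash
python3 -c "
from h import *
go(479.8,-352.5,146,19.4)"
```

```text
at [ 479.2 -350.9  149.1] tool y 19.4 d [-1.7  0.   3.1] w [ 0.   -0.   -0.04] t 39.4
```

drive_tool:
  rows:
    - [[4,0.8,0,1.5,0,0,0],[4,0.8,0,2.5,0,0,0],[4,0.8,0,3,0,0,0],[4,0.8,0,3,0,0,0],[4,0.8,0,3,0,0,0]]

```text
time_s: 40.05
ee_pos: [479.0, -350.2, 146.1]
eef_rot: [0.578, 0.816, 0.0, 0.0]
wrist_force: [0.2, -0.8, -3.7]
opening: 0.107
grasp_force: 30.0
```

drive_tool:
  rows:
    - [[4,0,0,0.6,0,0,0],[4,0,0,0.6,0,0,0],[40,0,0,0.3,0,0,0],[40,0,0,0,0,0,0],[40,0,0,0,0,0,0],[40,0,0,-10,0,0,0],[40,0,0,-40,0,0,0],[40,0,0,-90,0,0,0],[40,0,0,-130,0,0,0],[40,0,0,-130,0,0,0],[40,0,0,-130,0,0,0]]

```text
time_s: 41.42
ee_pos: [478.8, -349.8, 275.9]
eef_rot: [0.578, 0.816, 0.0, -0.0]
wrist_force: [0.9, 0.1, -0.9]
opening: 0.435
grasp_force: 0.0
```

Run:
```python
from h import *
d=snap('wrist');save(d,'w12.png',1.2)
C=cloud(d);Z=C[:,:,2]
n=(np.hypot(C[:,:,0]-480,C[:,:,1]+352)<120)&(Z>105)&(Z<127);n[275:]=0
print(rect(d,n,118),np.percentile(Z[n],[5,25,50,75,95]).round(1))
n=(np.hypot(C[:,:,0]-480,C[:,:,1]+352)<50)&(Z>132)&(Z<150);n[275:]=0
print(rect(d,n,140),np.median(Z[n]))
```

```text
(array([ 479.4, -349.3], dtype=float32), [144.8, 179.0], 109.4) [116.8 117.6 118.1 118.6 119.3]
(array([ 480.2, -352.2], dtype=float32), [9.7, 68.4], 109.6) 139.46791568112343
```

View pics/w12.png

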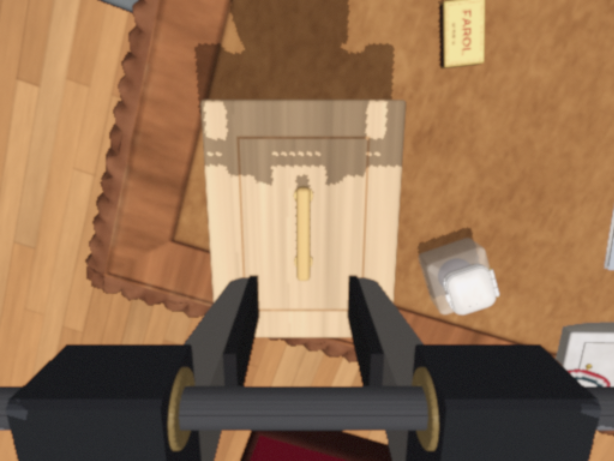

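The lid sits square and level on the box: pull at (304,233), top at z 118, and centre within about 1 mm of the box. Handing in.

```bash
python3 -c "
from h import *
print(ctrl.job_done())"
```

```text
the job is handed in; nothing more can be done
None
```

The box is packed: bottle in its frame, tray seated, pen and eraser in place, lid on the rim. I handed the job in at about 41 s; the interface returned no verdict, so my last camera check is the only confirmation.

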